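# Pack the casting flasks head to tail

## Task

The two washed casting flasks on the sloping drying rack are dry: lift each off its leaning dowel and pack it in the wooden storage cradle between the two flasks already there, so that all four stand in one row, flange down and flange up by turns, each sitting flat on the cradle's floor. Keep each flask the way up it is now; first lower the tube-up one in the middle and slide it along until its flange is under that of the packed flange-up one, then lower the flange-up one into the gap left. Set them down rather than dropping them, and leave the other things on the bench where they lie.

Things in the scene. Friction and masses are not known exactly. Their poses are not given: they have to be found in the camera images.
- cradle: Dark wooden storage cradle, fixed: a trough 242 mm long (x), 72 wide (y) inside; end boards 66 high; low side rails, tops 24 above the bench. Origin on the bench under its middle, z up, x along the row, y across it.
- trough (a point): Middle of the trough's floor, 10 mm above the bench, axes as the cradle. Four flasks stand in a row along x. They fit only flange up and down by turns: then 53 mm axis to axis is enough (one flange above the other), else 66. 17 mm spare in the row; the middle places are about 29 either side of this point. A low flange cannot pass a high one from above (66 apart needed): slide it under.
- drying_rack: Wooden drying rack, fixed: a board 256 mm long (x) rising to the robot's right (-y) at 30 degrees, with three dowels 26 thick, 42 long, square to the board, so leaning 30 degrees toward the rack's +y. Origin on the bench under the board's middle, z up. Dowels leave the board at x = -80, 0, 80, y = 0, 46 above the bench; the middle one is empty.
- packed_tube_up_centre (a point): Steel casting flask: perforated tube, 40 mm outside, 35 inside, 60 tall, open ends, with a round flange 66 across, 6 thick, flush with one end; 0.25 kg. Site at its centre, half-way up its axis (z). Flange at the bottom (-z), tube end up: grip the tube. Starts upright in the cradle, 86 from the middle, at either end.
- packed_flange_up_centre (a point): Steel casting flask: perforated tube, 40 mm outside, 35 inside, 60 tall, open ends, with a round flange 66 across, 6 thick, flush with one end; 0.25 kg. Site at its centre, half-way up its axis (z). Flange at the top (+z), 24 to 30 above its centre; grip it across its rim. Starts upright in the cradle, 86 from the middle, at either end.
- rack_tube_up_centre (a point): Steel casting flask: perforated tube, 40 mm outside, 35 inside, 60 tall, open ends, with a round flange 66 across, 6 thick, flush with one end; 0.25 kg. Site at its centre, half-way up its axis (z). Flange at the bottom (-z), tube end up: grip the tube. Starts over an end dowel of the rack, standing square on the sloped board, axis leaning 30 deg.
- rack_flange_up_centre (a point): Steel casting flask: perforated tube, 40 mm outside, 35 inside, 60 tall, open ends, with a round flange 66 across, 6 thick, flush with one end; 0.25 kg. Site at its centre, half-way up its axis (z). Flange at the top (+z), 24 to 30 above its centre; grip it across its rim. Starts over an end dowel of the rack, standing square on the sloped board, axis leaning 30 deg.
- mandrel: Bystander: a steel ring mandrel, 277 mm long, lying on the bench beyond the drying rack. Origin on the bench under its middle.
- cutters: Bystander: flush cutters, 111 mm long, lying on the bench to the near left of the cradle. Origin on the bench under their middle.
- punches: Bystander: a copper cup of dapping punches, 55 mm across and 94 mm tall, on the bench beyond the cradle. Origin on the bench under its middle.
Mind the look-alikes: they are no part of the job. What is shaped like the part that bears rack_flange_up_centre but pink or yellow is not meant.

How it is judged:
By the outcome, as a careful person would: the job done as asked, in the order asked, and still so for the second after the job is handed in, with the robot touching nothing.
It also fails if it takes over 54 s, if anything falls off the work surface, if the arm or the gripper's body presses on something with over 40 N, if the wrist force passes 120 N, or if a joint passes its speed limit or range.

## Robot

A 7-joint arm with a two-finger parallel gripper is mounted at the origin on a cart in front of the work surface, level with it; the furniture and walls round the work are solid. World frame = base frame: x ahead of the robot, y to its left, z up, the work surface at z = 0. Lengths are in m, angles in rad, forces in N, time in s.
With the tool pointing down it reaches from about 0.425 to 0.975 m from the base axis. Payload 16.7 kg.
Tool frame: the origin (TCP) lies at the very end of the fingers, on their centre line; the grasp point (between the pads) lies 19 mm behind it; z points along the fingers, y is the direction in which the jaws open and shut (so a half turn about z gives the same grasp; the last joint's range is limited). The gripper opens to 85 mm and grips with 20 to 120 N. Pads are 22 mm wide; open, the fingers measure 114 mm over their backs; the gripper's body (76 mm by 85 mm) begins 54 mm behind the grasp point. The pads swing forward as they close: fully open they stand 13 mm farther back than shut.
Start: joints at [-1.49, 0.426, 0.074, 1.606, -0.034, 1.111, -0.067], TCP at [0.154, 0.657, 0.231] pointing down, gripper open.
Joint ranges: [-2.85, 2.85], [-0.5, 2.14], [-1.23, 1.37], [0.21, 2.46], [-1.02, 4.16], [0.16, 2.05], [-2.73, 2.73]. Speed limits (rad/s): [1.89, 1.89, 2.39, 2.39, 3.01, 3.01, 3.01].

## Interface

Orientations are given as a 3x3 rotation matrix whose columns are the frame's x, y, z axes.
In Python, from plant import env, read_camera, camera_model, job, look_for, masks_of gives the robot as it stands. The module is installed in compiled form; this text tells all that it offers.
- The arm moves only by the tool step_arm, never from a script. Its argument "targets" is a list of rows, each a list of 3 entries, a list of its own where there are three numbers: the shift along the tool's x, y, z in cm, then the turn, a rotation vector about the tool's x, y, z in rad, then the closure, from -1 (fully open) to 1 (shut). In form: [[[dx, dy, dz], [wx, wy, wz], hand], ...]. A call has 1 to 10 rows; each row is the pose to reach, as a shift and turn from the pose commanded when the call began, along the tool's axes at that moment; what a row does not reach only later rows make up. A row lasts 1/10 s, in which the tool goes at most 50 mm and 8.59 degrees, less where a joint would pass 70% of its speed; a pose out of reach is approached as far as the arm can. A call with a gripper value outside its range is refused whole. The fingers move at their own pace and stop on an object; the grip force is fixed at half the most. Time passes only in rows, so rows that repeat a pose let the fingers close. It gives the time, the measured TCP pose, the force and the opening at its end, in the units of the state.
- env.get_state(): the state, without advancing time (a new reading comes with each control period).
- read_camera(name): name is "scene" or "top" or "wrist"; returns the picture (420x560x3 uint8, red, green, blue); there is no depth.
- camera_model(name): a dict with "mtx" (3x3 intrinsics, pixels), "k1" (the pictures are not rectified: a ray, as slopes to the right and down, at radius r is drawn at 1 + k1 r^2 times it, then the intrinsics apply), "camera_from_world" (4x4, takes a point from world to camera coordinates); the wrist camera has in their place "mount" (4x4, takes a point from camera to tool coordinates, whose origin is the TCP and whose axes are the flange's). Camera axes: x right, y down, z forward; pixel columns grow to the right and rows downward; lengths in m; the calibration is good to about 2 mm. A picture is of the moment at which its call begins: read the wrist's pose just before it. camera_model takes no time and is no camera call.
- job.job_done(): hands the job in, once; it reports no verdict.
Trained networks look in the newest picture that a camera, given by its name, has taken for a name from the list of things; names that differ only in an ending like _2 or _b are one class to them, and where a whole thing is asked for, a point or a joint stands for the part that bears it (a point fixed in the world has none). Each returns a list of dicts, best first, with "conf" (0 to 1); they miss things now and then, are a little off and sometimes report something else, mostly with a low value. They report only what shows in the picture. A call takes as long as a camera call. They do not tell look-alikes from the thing itself.
- look_for(camera, label): "centre" ([x, y, z] in m, in world coordinates, good to about 4 mm: the middle of the surface that is visible of it).
- masks_of(camera, label): "pixels" (420x560 bool, what is visible of it).
The state is a dict: "t": time; "q": joint angles; "dq": joint speeds; "joint_torque": joint torques, N m; "position": TCP position; "tool_rot": TCP orientation; "force": force on the tool from outside, world axes, zero at the start; "torque": the same for the moment, N m; "width": finger opening in m.
Only numpy, scipy, OpenCV 4.12 (cv2) and the standard library are available. Lean on these libraries where they do the work, as an engineer would, in place of code of your own. Each camera call takes 0.05 s, during which the arm holds its last target. There are 200 camera calls.

## Working session

There is one attempt and no reset: what is moved stays moved. The work goes in short steps, Python scripts to look and compute and a tool call to move; the robot and the scene stay as the last step left them, time stands still between calls to the robot, and variables do not carry over. Pictures are saved under pics/ and viewed, about 8 in all and at most 12, crops included, and the job is handed in when it is done.

Besides the shell and the picture viewer there is one more tool, called as name(argument=value, ...), one argument or row to a line, values as JSON. step_arm: Moves the arm, as the interface text tells. Its arguments: {"type":"object","properties":{"targets":{"type":"array"}},"required":["targets"]}

```bash
mkdir -p pics; cat > h.py <<'E'
import numpy as np, cv2
from plant import env, read_camera, camera_model, job, look_for, masks_of
def save(n,im): cv2.imwrite('pics/'+n,im[:,:,::-1])
E
python3 - <<'E'
from h import *
np.set_printoptions(precision=4,suppress=True)
s=env.get_state();print(s['t'],s['position'],s['tool_rot'].tolist() if hasattr(s['tool_rot'],'tolist') else s['tool_rot'],s['width'])
a=read_camera('scene');b=read_camera('top');save('scene0.png',a);save('top0.png',b)
for c in ('scene','top'):
  for l in ['cradle','drying_rack','packed_tube_up_centre','packed_flange_up_centre','rack_tube_up_centre','rack_flange_up_centre','mandrel','cutters','punches']:
    print(c,l,[(np.round(d['centre'],3).tolist(),round(d['conf'],2)) for d in look_for(c,l)])
m=camera_model('top');print(m)
E
```

```text
0.0 [0.1537 0.6568 0.2306] [[-0.9737242135881327, 0.2277303636770466, -0.00019321411131711697], [0.22773041882272366, 0.973723336694452, -0.001311456994971901], [-0.00011052148924359869, -0.0013209981615763741, -0.9999991213740429]] 0.08555384478525761
scene cradle [([0.527, 0.028, 0.018], 0.93), ([0.391, 0.168, 0.005], 0.68)]
scene drying_rack [([0.531, -0.158, 0.04], 0.77), ([0.613, 0.033, 0.032], 0.21)]
scene packed_tube_up_centre [([0.612, 0.034, 0.033], 0.92)]
scene packed_flange_up_centre [([0.443, 0.008, 0.068], 0.91)]
scene rack_tube_up_centre [([0.454, -0.138, 0.06], 0.82)]
scene rack_flange_up_centre [([0.341, -0.092, 0.03], 0.96), ([0.623, -0.161, 0.09], 0.73), ([0.529, -0.16, 0.041], 0.63)]
scene mandrel [([0.763, -0.088, 0.02], 0.68)]
scene cutters [([0.391, 0.169, 0.009], 0.61)]
scene punches [([0.701, 0.18, 0.053], 0.83)]
top cradle [([0.533, 0.014, 0.014], 0.98), ([0.712, 0.17, 0.061], 0.45)]
top drying_rack [([0.538, -0.181, 0.055], 0.9), ([0.537, 0.016, 0.013], 0.54)]
top packed_tube_up_centre [([0.612, 0.022, 0.018], 0.76), ([0.619, -0.16, 0.088], 0.45)]
top packed_flange_up_centre [([0.446, 0.009, 0.07], 0.6)]
top rack_tube_up_centre [([0.463, -0.145, 0.066], 0.83)]
top rack_flange_up_centre [([0.621, -0.158, 0.089], 0.64), ([0.341, -0.232, 0.007], 0.59), ([0.34, -0.105, 0.005], 0.57)]
top mandrel [([0.765, -0.103, 0.022], 0.73), ([0.395, 0.164, 0.009], 0.55)]
top cutters [([0.398, 0.166, 0.009], 0.52)]
top punches [([0.709, 0.173, 0.06], 0.85)]
{'mtx': array([[538.8573,   0.    , 284.0944],
       [  0.    , 538.8573, 212.1653],
       [  0.    ,   0.    ,   1.    ]]), 'k1': -0.11689981867149163, 'camera_from_world': array([[ 0.0071, -1.    , -0.0053, -0.0396],
       [-0.9888, -0.0062, -0.1488,  0.5682],
       [ 0.1488,  0.0063, -0.9888,  1.3498],
       [ 0.    ,  0.    ,  0.    ,  1.    ]])}
```

```bash
python3 - <<'E'
import cv2
a=cv2.imread('pics/top0.png')[100:370,100:450]
cv2.imwrite('pics/top0c.png',cv2.resize(a,None,fx=2.2,fy=2.2,interpolation=cv2.INTER_CUBIC))
E
```

```text
(no output)
```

View pics/top0c.png

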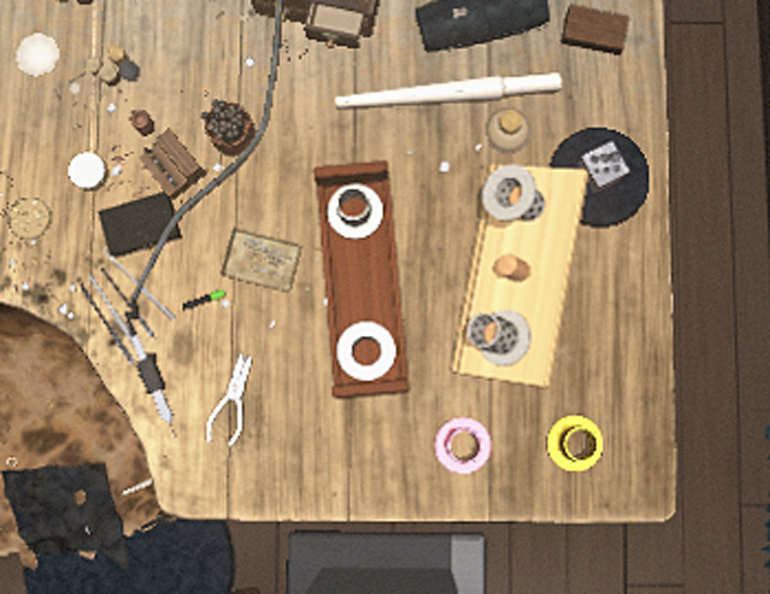

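View pics/scene0.png

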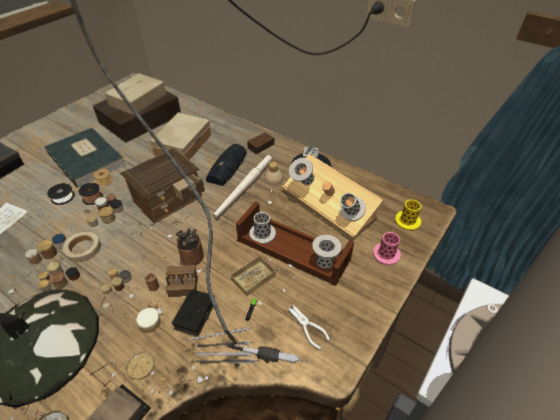

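```bash
cat >> h.py <<'E'
from scipy.optimize import least_squares
def proj(P,m,T=None):
    T=m['camera_from_world'] if T is None else T
    c=np.asarray(P)@T[:3,:3].T+T[:3,3]; s=c[:,:2]/c[:,2:]
    s=s*(1+m['k1']*(s**2).sum(1,keepdims=True))
    return s*[m['mtx'][0,0],m['mtx'][1,1]]+m['mtx'][:2,2]
t=np.linspace(0,2*np.pi,48,endpoint=False); C=np.c_[np.cos(t),np.sin(t),0*t]
def flask(c,ax,up):   # list of two point clouds: tube, flange
    ax=np.array(ax)/np.linalg.norm(ax); x=np.cross([0,1,.1],ax); x/=np.linalg.norm(x)
    R=np.c_[x,np.cross(ax,x),ax]
    cyl=lambda r,z0,z1:np.r_[C*[r,r,0]+[0,0,z0],C*[r,r,0]+[0,0,z1]]@R.T+c
    return cyl(.02,-.03,.03), (cyl(.033,.024,.03) if up else cyl(.033,-.03,-.024))
def sil(c,ax,up,m,T=None,s=8):
    im=np.zeros((420*s//2,560*s//2),np.uint8)
    for P in flask(c,ax,up):
        cv2.fillConvexPoly(im,cv2.convexHull(np.round(proj(P,m,T)*s/2).astype(np.int32)),1)
    M=cv2.moments(im,True); return np.array([M['m10'],M['m01']])/M['m00']/(s/2)
def filled(mask):
    cs,_=cv2.findContours(mask.astype(np.uint8),cv2.RETR_EXTERNAL,cv2.CHAIN_APPROX_NONE)
    c=max(cs,key=cv2.contourArea); im=np.zeros(mask.shape,np.uint8); cv2.drawContours(im,[c],-1,1,-1)
    M=cv2.moments(im,True); return np.array([M['m10'],M['m01']])/M['m00'],M['m00'],im
E
python3 - <<'E'
from h import *
np.set_printoptions(precision=4,suppress=True)
import math
th=-10.5*math.pi/180; lean=[-math.sin(th)*.5,math.cos(th)*.5,.866]
gs={'packed_tube_up_centre':([.612,.022,.04],[0,0,1],0),'packed_flange_up_centre':([.446,.009,.04],[0,0,1],1),
'rack_tube_up_centre':([.457,-.14,.072],lean,0),'rack_flange_up_centre':([.62,-.163,.072],lean,1)}
for c in('scene','top'): read_camera(c)
for l,(g,ax,up) in gs.items():
  obs=[]
  for c in('scene','top'):
    m=camera_model(c)
    best=min(((np.linalg.norm(f[0]-sil(g,ax,up,m)),f[0],f[1]) for f in (filled(d['pixels']) for d in masks_of(c,l) )),key=lambda z:z[0],default=None)
    if best is None or best[0]>12: print(l,c,'none',best);continue
    obs.append((m,best[1])); print(l,c,best)
  f=lambda p:np.concatenate([sil(p,ax,up,m)-o for m,o in obs])
  r=least_squares(f,g,diff_step=.01,x_scale=[.1]*3); print('  xyz',r.x,r.fun)
  f2=lambda p:np.concatenate([sil([p[0],p[1],g[2]],ax,up,m)-o for m,o in obs])
  r=least_squares(f2,g[:2],diff_step=.01); print('  xy ',r.x,r.fun)
# middle dowel
for c in ('scene','top'):
  m=camera_model(c)
print(proj([[.54,-.16,.07]],camera_model('top')))
E
```

```text
packed_tube_up_centre scene (np.float64(2.3482486295937486), array([262.5121, 228.3879]), 580.0)
packed_tube_up_centre top (np.float64(1.7167503397751895), array([261.2494, 196.2381]), 441.0)
  xyz [0.6156 0.0258 0.0412] [ 0.2317  0.053  -0.2256 -0.2333]
  xy  [0.6161 0.0254] [ 0.2183  0.1867 -0.0374 -0.2994]
packed_flange_up_centre scene (np.float64(0.27560748029831456), array([325.9918, 249.1751]), 731.0)
packed_flange_up_centre top (np.float64(0.8330348527582406), array([266.2172, 259.6095]), 571.0)
  xyz [0.4454 0.0086 0.0403] [ 0.4894  0.1123 -0.2406 -0.5216]
  xy  [0.4455 0.0088] [ 0.4558  0.1966 -0.2972 -0.552 ]
rack_tube_up_centre scene none None
rack_tube_up_centre top (np.float64(3.2138505488700804), array([326.8831, 252.8352]), 522.0)
  xyz [ 0.4643 -0.1365  0.0722] [-0.0013  0.0067]
  xy  [ 0.4644 -0.1366] [ 0.0096 -0.0033]
rack_flange_up_centre scene none (np.float64(115.43829130372842), array([387.0932, 249.3065]), 633.0)
rack_flange_up_centre top (np.float64(2.1654272908518593), array([333.3812, 188.2961]), 564.0)
  xyz [ 0.6214 -0.1682  0.073 ] [0.0045 0.0066]
  xy  [ 0.6217 -0.1683] [0.0028 0.0035]
[[333.1321 221.9644]]h.py:20: RuntimeWarning: invalid value encountered in divide
  M=cv2.moments(im,True); return np.array([M['m10'],M['m01']])/M['m00']/(s/2)
```

```bash
cat >> h.py <<'E'
from scipy.spatial.transform import Rotation as Ro
np.set_printoptions(precision=4,suppress=True)
YR=np.radians(-11.4); YC=np.radians(5.7)
def Rz(a): return Ro.from_euler('z',a).as_matrix()
BASE=np.array([[-1,0,0],[0,1,0],[0,0,-1.]])
ax=Rz(YR)@[0,.5,np.sqrt(.75)]
RR=Rz(YR)@Ro.from_euler('x',-30,degrees=True).as_matrix()@BASE   # tool on rack
RC=Rz(YC)@BASE                                                    # tool in cradle
def go(p,R,s=None):
    s=s or env.get_state(); T=np.array(s['tool_rot'])
    print('shift cm',np.round(T.T@(np.array(p)-s['position'])*100,2),'rot',np.round(Ro.from_matrix(T.T@R).as_rotvec(),4))
def st():
    s=env.get_state(); print('t',round(s['t'],2),s['position'],'F',np.round(s['force'],1),'w',round(s['width'],4)); return s
E
python3 - <<'E'
from h import *
s=st();print(RR,ax); R0=np.array(s['tool_rot'])
c=np.array([.464,-.1366,.072])
for p,R in [((.45,.4,.32),R0),((.52,.1,.32),R0),((.50,-.05,.30),RR),(c+.10*ax,RR)]: print(p);go(p,R)
E
```

```text
t 1.5 [0.1538 0.6572 0.2313] F [ 0.1  0.5 -0.4] w 0.0856
[[-0.9803  0.1712 -0.0988]
 [ 0.1977  0.8489 -0.4901]
 [ 0.     -0.5    -0.866 ]] [0.0988 0.4901 0.866 ]
(0.45, 0.4, 0.32)
shift cm [-34.7  -18.29  -8.87] rot [0. 0. 0.]
(0.52, 0.1, 0.32)
shift cm [-48.35 -45.91  -8.87] rot [0. 0. 0.]
(0.5, -0.05, 0.3)
shift cm [-49.82 -60.97  -6.86] rot [ 0.5235 -0.0081 -0.0302]
[ 0.4739 -0.0876  0.1586]
shift cm [-48.14 -65.23   7.28] rot [ 0.5235 -0.0081 -0.0302]
```

step_arm(
  targets=[
    [[-5,-1,-3],[0,0,0],-1],
    [[-10,-3,-6],[0,0,0],-1],
    [[-15,-6,-8.8],[0,0,0],-1],
    [[-19.5,-8.5,-8.8],[0,0,0],-1],
    [[-24,-11,-8.8],[0,0,0],-1],
    [[-28,-13.5,-8.8],[0,0,0],-1],
    [[-32,-16,-8.8],[0,0,0],-1],
    [[-35,-19.5,-8.8],[0,0,0],-1],
    [[-37.5,-23.5,-8.8],[0,0,0],-1],
    [[-40,-28,-8.8],[0,0,0],-1],
  ],
)

```text
t: 2.5
position: [0.4733, 0.3132, 0.3193]
tool_rot: [[-0.974, 0.228, 0.0], [0.228, 0.974, 0.0], [-0.0, 0.0, -1.0]]
force: [0.6, 0.3, -0.9]
width: 0.0854
```

```bash
python3 - <<'E'
from h import *
s=st(); R0=np.array(s['tool_rot'])
c=np.array([.464,-.1366,.072])
for p,R in [((.52,.1,.32),R0),((.50,-.05,.26),RR),(c+.10*ax,RR)]: print(p);go(p,R,s)
E
```

```text
t 2.5 [0.4733 0.3132 0.3193] F [ 0.6  0.3 -0.9] w 0.0854
(0.52, 0.1, 0.32)
shift cm [ -9.41 -19.69  -0.07] rot [0. 0. 0.]
(0.5, -0.05, 0.26)
shift cm [-10.89 -34.75   5.93] rot [ 0.5236 -0.008  -0.0308]
[ 0.4739 -0.0876  0.1586]
shift cm [ -9.2  -39.    16.07] rot [ 0.5236 -0.008  -0.0308]
```

step_arm(
  targets=[
    [[-2.4,-4.5,0],[0,0,0],-1],
    [[-4.8,-9,0],[0,0,0],-1],
    [[-7,-13.5,0],[0.05,0,0],-1],
    [[-9,-18,0],[0.15,0,-0.01],-1],
    [[-10,-22.5,1],[0.25,0,-0.01],-1],
    [[-10.5,-27,3],[0.35,-0.005,-0.02],-1],
    [[-10.8,-31,5],[0.45,-0.008,-0.03],-1],
    [[-10.8,-34.7,7.5],[0.524,-0.008,-0.031],-1],
    [[-10,-37,11.5],[0.524,-0.008,-0.031],-1],
    [[-9.2,-39,16.1],[0.524,-0.008,-0.031],-1],
  ],
)

```text
t: 3.5
position: [0.473, -0.086, 0.1582]
tool_rot: [[-0.98, 0.171, -0.097], [0.197, 0.849, -0.49], [-0.001, -0.499, -0.866]]
force: [1.1, 0.9, -1.5]
width: 0.0853
```

```bash
python3 - <<'E'
from h import *
s=st(); T=np.eye(4);T[:3,:3]=s['tool_rot'];T[:3,3]=s['position']
im=read_camera('wrist'); m=camera_model('wrist'); cw=np.linalg.inv(T@m['mount'])
c0=np.array([.464,-.1366,.072])
ms=masks_of('wrist','rack_tube_up_centre')
o=im.copy()
for d in ms:
    f,a,fi=filled(d['pixels']); print(d['conf'],f,a, sil(c0,ax,0,m,cw))
for P in flask(c0,ax,0):
    for q in proj(P,m,cw): cv2.circle(o,tuple(int(v) for v in q),1,(0,255,0),-1)
if ms:
    f=filled(ms[0]['pixels'])[0]
    r=least_squares(lambda p:sil(c0+RR[:,0]*p[0]+RR[:,1]*p[1],ax,0,m,cw)-f,[0,0],diff_step=.01,x_scale=.01)
    r=least_squares(lambda p:sil(c0+RR[:,0]*p[0]*.001+RR[:,1]*p[1]*.001,ax,0,m,cw)-f,[1,1],diff_step=.5);print(r.x,r.fun,c0+RR[:,:2]@r.x*.001)
save('w1.png',o); print(s['tool_rot'])
go(c0-.006*ax,RR,s)
E
```

```text
t 3.5 [ 0.473  -0.086   0.1582] F [ 1.1  0.9 -1.5] w 0.0853
0.59 [286.7457 212.4629] 5811.0 [287.0667 208.0491]
[-3.2765 -0.2415] [-0.0023  0.0058] [ 0.4672 -0.1375  0.0721]
[[-0.9804  0.1711 -0.0973]
 [ 0.1969  0.8493 -0.4898]
 [-0.0012 -0.4994 -0.8664]]
shift cm [-0.1  -0.15 10.64] rot [0.0007 0.0014 0.0001]
```

View pics/w1.png

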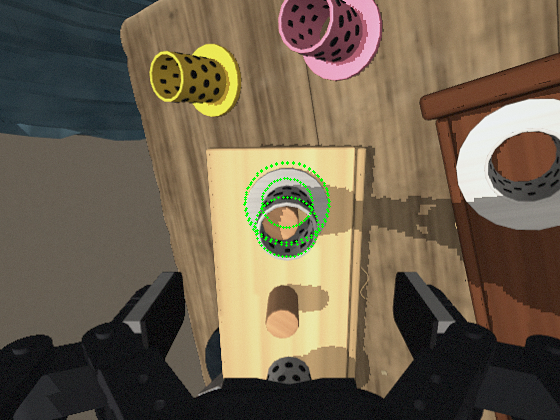

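```bash
python3 - <<'E'
from h import *
go(np.array([.4665,-.1374,.072])-.006*ax,RR)
E
```

```text
shift cm [-0.8  -0.04 10.28] rot [-0.0044 -0.0065  0.0017]
```

step_arm(
  targets=[
    [[-0.6,0,2],[0,0,0],-1],
    [[-0.6,0,4],[0,0,0],-1],
    [[-0.6,0,6],[0,0,0],-1],
    [[-0.6,0,8],[0,0,0],-1],
    [[-0.6,0,9.3],[0,0,0],-1],
    [[-0.6,0,9.3],[0,0,0],-1],
  ],
)

```text
t: 4.2
position: [0.4698, -0.1325, 0.0783]
tool_rot: [[-0.98, 0.17, -0.1], [0.198, 0.848, -0.491], [0.001, -0.501, -0.865]]
force: [-0.0, 0.2, -0.0]
width: 0.0855
```

```bash
python3 - <<'E'
from h import *
s=st();go(np.array([.4665,-.1374,.072])-.006*ax,RR,s)
E
```

```text
t 4.2 [ 0.4698 -0.1325  0.0783] F [-0.   0.2 -0. ] w 0.0855
shift cm [ 0.23 -0.15  1.42] rot [-0.0014 -0.0009  0.0007]
```

step_arm(
  targets=[
    [[0.1,-0.1,1.4],[0,0,0],-1],
    [[0.2,-0.1,1.4],[0,0,0],0],
    [[0.2,-0.1,1.4],[0,0,0],1],
    [[0.2,-0.1,1.4],[0,0,0],1],
    [[0.2,-0.1,1.4],[0,0,0],1],
    [[0.2,-0.1,1.4],[0,0,0],1],
    [[0.2,-0.1,1.4],[0,0,0],1],
    [[0.2,-0.1,1.4],[0,0,0],1],
  ],
)

```text
t: 5.0
position: [0.467, -0.1394, 0.0681]
tool_rot: [[-0.98, 0.171, -0.098], [0.197, 0.849, -0.491], [-0.001, -0.501, -0.866]]
force: [-2.9, 2.1, 18.6]
width: 0.0379
```

step_arm(
  targets=[
    [[0,0,-0.5],[0,0,0],1],
    [[0,0,-2],[0,0,0],1],
    [[0,0,-4],[0,0,0],1],
    [[0,0,-6],[0,0,0],1],
    [[0,0,-8],[0,0,0],1],
    [[0,0,-10],[0,0,0],1],
    [[0,0,-10],[0,0,0],1],
  ],
)

```text
t: 5.7
position: [0.4778, -0.0885, 0.1551]
tool_rot: [[-0.981, 0.17, -0.095], [0.195, 0.85, -0.489], [-0.003, -0.498, -0.867]]
force: [-0.7, 0.4, -3.5]
width: 0.0375
```

```bash
python3 - <<'E'
from h import *
s=st(); T=np.eye(4);T[:3,:3]=s['tool_rot'];T[:3,3]=s['position']
im=read_camera('wrist'); m=camera_model('wrist'); cw=np.linalg.inv(T@m['mount'])
o=im.copy()
for P in flask(s['position']+.006*ax,ax,0):
    for q in proj(P,m,cw): cv2.circle(o,tuple(int(v) for v in q),1,(0,255,0),-1)
save('w2.png',o)
mid=np.array([.5306,.0172]); u=np.array([np.cos(YC),np.sin(YC)])
for xx,z in ((0,.16),(0,.045),(-.031,.045)):
    p=mid+u*xx; print(p); go([*p,z],RC,s)
E
```

```text
t 5.7 [ 0.4778 -0.0885  0.1551] F [-0.7  0.4 -3.5] w 0.0375
[0.5306 0.0172]
shift cm [-3.12  9.64 -6.09] rot [-0.5178 -0.0746 -0.2896]
[0.5306 0.0172]
shift cm [-3.09 15.37  3.88] rot [-0.5178 -0.0746 -0.2896]
[0.4998 0.0141]
shift cm [-0.13 14.58  4.32] rot [-0.5178 -0.0746 -0.2896]
```

View pics/w2.png

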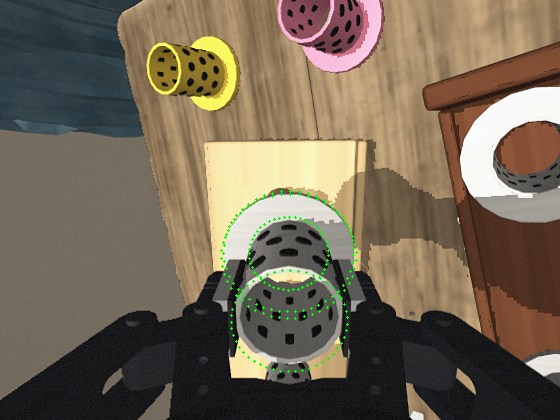

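step_arm(
  targets=[
    [[-0.5,2,-2.5],[-0.08,-0.01,-0.05],1],
    [[-1.2,4.5,-4.5],[-0.2,-0.03,-0.11],1],
    [[-2,7,-5.5],[-0.32,-0.046,-0.18],1],
    [[-2.7,9,-6],[-0.43,-0.062,-0.24],1],
    [[-3.1,9.6,-6.1],[-0.518,-0.075,-0.29],1],
    [[-3.1,10.6,-4.4],[-0.518,-0.075,-0.29],1],
    [[-3.1,11.6,-2.6],[-0.518,-0.075,-0.29],1],
    [[-3.1,11.6,-2.6],[-0.518,-0.075,-0.29],1],
    [[-3.1,11.6,-2.6],[-0.518,-0.075,-0.29],1],
  ],
)

```text
t: 6.65
position: [0.5285, 0.0143, 0.1175]
tool_rot: [[-0.995, -0.097, -0.005], [-0.097, 0.995, -0.003], [0.005, -0.002, -1.0]]
force: [0.3, -0.3, -2.2]
width: 0.0381
```

```bash
python3 - <<'E'
from h import *
s=st(); print(s['tool_rot']); T=np.eye(4);T[:3,:3]=s['tool_rot'];T[:3,3]=s['position']
im=read_camera('wrist'); m=camera_model('wrist'); cw=np.linalg.inv(T@m['mount'])
o=im.copy()
def dots(c,up,col):
  for P in flask(np.array(c),[0,0,1],up):
    for q in proj(P,m,cw):
      if (abs(q)<5000).all(): cv2.circle(o,tuple(int(v) for v in q),1,col,-1)
dots(s['position']+[0,0,.004],0,(0,255,0)); dots([.616,.0256,.04],0,(255,0,0)); dots([.4455,.0088,.04],1,(0,0,255))
save('w3.png',o)
go([.5306,.0172,.045],RC,s)
E
```

```text
t 6.65 [0.5285 0.0143 0.1175] F [ 0.3 -0.3 -2.2] w 0.0381
[[-0.9952 -0.0973 -0.0047]
 [-0.0973  0.9953 -0.0028]
 [ 0.005  -0.0023 -1.    ]]
shift cm [-0.28  0.29  7.25] rot [-0.0023 -0.005  -0.002 ]
```

View pics/w3.png

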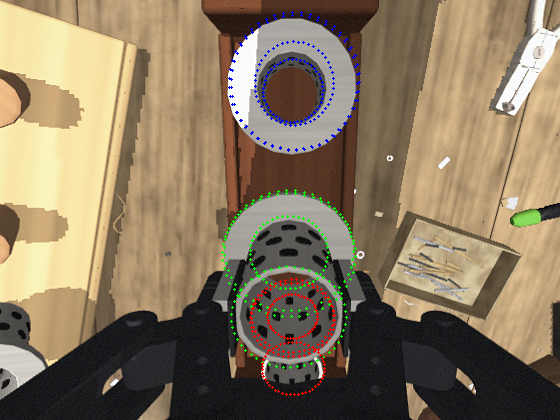

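step_arm(
  targets=[
    [[0,0.25,1],[0,0,0],1],
    [[0,0.25,2.5],[0,0,0],1],
    [[0,0.25,4],[0,0,0],1],
    [[0,0.25,5.3],[0,0,0],1],
    [[0,0.25,6],[0,0,0],1],
    [[0,0.25,6.2],[0,0,0],1],
    [[0,0.25,6.4],[0,0,0],1],
    [[0,0.25,6.4],[0,0,0],1],
  ],
)

```text
t: 7.5
position: [0.5287, 0.0171, 0.0541]
tool_rot: [[-0.995, -0.098, -0.003], [-0.098, 0.995, -0.002], [0.003, -0.002, -1.0]]
force: [-0.9, -0.4, -3.2]
width: 0.0378
```

step_arm(
  targets=[
    [[0,0,0.1],[0,0,0],1],
    [[0,0,0.2],[0,0,0],1],
    [[0,0,0.3],[0,0,0],1],
    [[0,0,0.4],[0,0,0],1],
    [[0,0,0.4],[0,0,0],1],
  ],
)

```text
t: 8.0
position: [0.5284, 0.0171, 0.0498]
tool_rot: [[-0.995, -0.098, -0.003], [-0.098, 0.995, -0.002], [0.003, -0.002, -1.0]]
force: [0.2, 0.6, -2.2]
width: 0.0376
```

step_arm(
  targets=[
    [[0,0,0.1],[0,0,0],1],
    [[0,0,0.2],[0,0,0],1],
    [[0,0,0.3],[0,0,0],1],
    [[0,0,0.3],[0,0,0],1],
  ],
)

```text
t: 8.4
position: [0.5284, 0.0171, 0.0468]
tool_rot: [[-0.995, -0.098, -0.003], [-0.098, 0.995, -0.002], [0.003, -0.002, -1.0]]
force: [-0.5, 0.4, -3.0]
width: 0.0375
```

step_arm(
  targets=[
    [[0,0,0.1],[0,0,0],1],
    [[0,0,0.2],[0,0,0],1],
    [[0,0,0.2],[0,0,0],1],
  ],
)

```text
t: 8.7
position: [0.5284, 0.0171, 0.0448]
tool_rot: [[-0.995, -0.098, -0.003], [-0.098, 0.995, -0.002], [0.003, -0.002, -1.0]]
force: [0.7, 0.9, -3.2]
width: 0.0376
```

step_arm(
  targets=[
    [[0,0,0.3],[0,0,0],1],
    [[0,0,0.5],[0,0,0],1],
    [[0,0,0.7],[0,0,0],1],
    [[0,0,0.7],[0,0,0],1],
  ],
)

```text
t: 9.1
position: [0.5285, 0.017, 0.0382]
tool_rot: [[-0.995, -0.098, -0.003], [-0.098, 0.995, -0.002], [0.003, -0.001, -1.0]]
force: [-3.1, -0.3, 9.1]
width: 0.0378
```

step_arm(
  targets=[
    [[0.3,0,-0.05],[0,0,0],1],
    [[0.8,0,-0.05],[0,0,0],1],
    [[1.3,0,-0.05],[0,0,0],1],
    [[1.8,0,-0.05],[0,0,0],1],
    [[2.2,0,-0.05],[0,0,0],1],
    [[2.5,0,-0.05],[0,0,0],1],
    [[2.6,0,-0.05],[0,0,0],1],
    [[2.6,0,-0.05],[0,0,0],1],
  ],
)

```text
t: 9.9
position: [0.5026, 0.0145, 0.0386]
tool_rot: [[-0.995, -0.098, -0.003], [-0.098, 0.995, -0.002], [0.003, -0.002, -1.0]]
force: [-0.3, 0.7, -2.6]
width: 0.0374
```

```bash
python3 - <<'E'
from h import *
s=st(); T=np.eye(4);T[:3,:3]=s['tool_rot'];T[:3,3]=s['position']
im=read_camera('wrist'); m=camera_model('wrist'); cw=np.linalg.inv(T@m['mount'])
o=im.copy()
def dots(c,up,col):
  for P in flask(np.array(c),[0,0,1],up):
    for q in proj(P,m,cw):
      if (abs(q)<5000).all(): cv2.circle(o,tuple(int(v) for v in q),1,col,-1)
p=s['position']; dots([p[0],p[1],.04],0,(0,255,0)); dots([.4465,.0088,.04],1,(0,0,255))
save('w4.png',o)
E
```

```text
t 9.9 [0.5026 0.0145 0.0386] F [-0.3  0.7 -2.6] w 0.0374
```

View pics/w4.png

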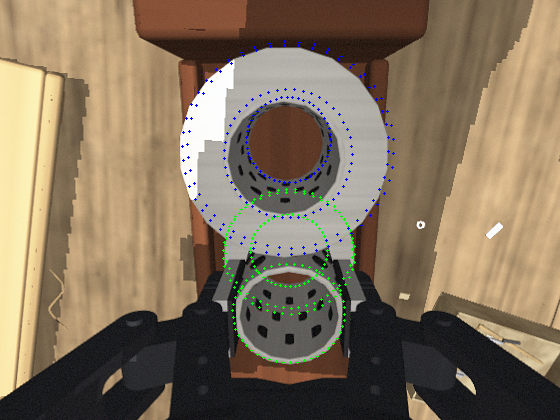

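step_arm(
  targets=[
    [[0.15,0,0],[0,0,0],1],
    [[0.3,0,0],[0,0,0],1],
    [[0.3,0,0.1],[0,0,0],1],
    [[0.3,0,0.1],[0,0,0],1],
  ],
)

```text
t: 10.35
position: [0.4995, 0.0141, 0.0381]
tool_rot: [[-0.995, -0.098, -0.003], [-0.098, 0.995, -0.002], [0.003, -0.001, -1.0]]
force: [-7.1, -1.6, 19.1]
width: 0.0375
```

step_arm(
  targets=[
    [[0,0,0],[0,0,0],0],
    [[0,0,0],[0,0,0],-1],
    [[0,0,0],[0,0,0],-1],
    [[0,0,0],[0,0,0],-1],
    [[0,0,0],[0,0,0],-1],
    [[0,0,-2],[0,0,0],-1],
    [[0,0,-6],[0,0,0],-1],
    [[0,0,-10],[0,0,0],-1],
    [[0,0,-14],[0,0,0],-1],
    [[0,0,-16],[0,0,0],-1],
  ],
)

```text
t: 11.35
position: [0.5011, 0.0145, 0.2007]
tool_rot: [[-0.995, -0.098, 0.0], [-0.098, 0.995, -0.001], [-0.0, -0.001, -1.0]]
force: [0.8, 0.8, -1.3]
width: 0.0853
```

```bash
python3 - <<'E'
from h import *
s=st(); c=np.array([.6235,-.169,.0725])
go([.56,-.05,.25],RR,s);go(c+.12*ax,RR,s)
E
```

```text
t 11.35 [0.5011 0.0145 0.2007] F [ 0.8  0.8 -1.3] w 0.0853
shift cm [-5.24 -7.   -4.92] rot [0.5186 0.0781 0.2897]
shift cm [-12.15 -13.72   2.45] rot [0.5186 0.0781 0.2897]
```

step_arm(
  targets=[
    [[-1.5,-1.5,-1.5],[0.05,0.008,0.03],-1],
    [[-4,-4,-3.5],[0.16,0.024,0.09],-1],
    [[-6,-6.5,-4.5],[0.28,0.042,0.156],-1],
    [[-8,-9,-4.5],[0.4,0.06,0.22],-1],
    [[-10,-11.5,-3],[0.519,0.078,0.29],-1],
    [[-11.5,-13,-0.5],[0.519,0.078,0.29],-1],
    [[-12.15,-13.7,2.4],[0.519,0.078,0.29],-1],
    [[-12.15,-13.7,2.4],[0.519,0.078,0.29],-1],
    [[-12.15,-13.7,2.4],[0.519,0.078,0.29],-1],
  ],
)

```text
t: 12.25
position: [0.6339, -0.11, 0.1735]
tool_rot: [[-0.98, 0.169, -0.103], [0.198, 0.848, -0.492], [0.004, -0.502, -0.865]]
force: [-0.2, 0.2, 1.5]
width: 0.0856
```

```bash
python3 - <<'E'
from h import *
s=st(); T=np.eye(4);T[:3,:3]=s['tool_rot'];T[:3,3]=s['position']
im=read_camera('wrist'); m=camera_model('wrist'); cw=np.linalg.inv(T@m['mount'])
c0=np.array([.6235,-.169,.0725]); o=im.copy()
for P in flask(c0,ax,1):
    for q in proj(P,m,cw): cv2.circle(o,tuple(int(v) for v in q),1,(0,255,0),-1)
e=sil(c0,ax,1,m,cw);c1=c0
fs=sorted([(np.linalg.norm(filled(d['pixels'])[0]-e),d['conf'],filled(d['pixels'])[0],filled(d['pixels'])[1]) for d in masks_of('wrist','rack_flange_up_centre')],key=lambda z:z[0])
print(e,fs)
if fs:
    r=least_squares(lambda p:sil(c0+RR[:,0]*p[0]*.001+RR[:,1]*p[1]*.001,ax,1,m,cw)-fs[0][2],[1,1],diff_step=.5);print(r.x,r.fun)
    c1=c0+RR[:,:2]@r.x*.001; print(c1)
save('w5.png',o); go(c1+.008*ax,RR,s)
E
```

```text
t 12.25 [ 0.6339 -0.11    0.1735] F [-0.2  0.2  1.5] w 0.0856
[287.4405 218.3098] [(np.float64(3.299669983425864), 0.69, array([290.556 , 219.3966]), 6816.0)]
[-0.7659  2.1306] [-0.003   0.0017]
[ 0.6246 -0.1673  0.0714]
shift cm [-0.26  0.11 10.94] rot [-0.0026 -0.0037  0.0016]
```

View pics/w5.png

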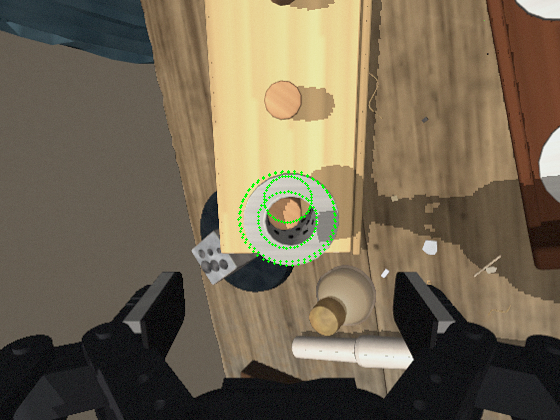

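step_arm(
  targets=[
    [[-0.25,0.1,2],[0,0,0],-1],
    [[-0.25,0.1,4.5],[0,0,0],-1],
    [[-0.25,0.1,7],[0,0,0],-1],
    [[-0.25,0.1,9],[0,0,0],-1],
    [[-0.25,0.1,10.5],[0,0,0],-1],
    [[-0.25,0.1,10.5],[0,0,0],-1],
  ],
)

```text
t: 12.95
position: [0.6255, -0.1618, 0.0818]
tool_rot: [[-0.98, 0.17, -0.103], [0.199, 0.848, -0.491], [0.004, -0.502, -0.865]]
force: [0.1, 0.2, -0.1]
width: 0.0853
```

```bash
python3 - <<'E'
from h import *
s=st();go(np.array([.6246,-.1673,.0714])+.002*ax,RR,s)
E
```

```text
t 12.95 [ 0.6255 -0.1618  0.0818] F [ 0.1  0.2 -0.1] w 0.0853
shift cm [-0.02  0.04  0.98] rot [-0.0023 -0.0038  0.0011]
```

step_arm(
  targets=[
    [[0,0,0.6],[0,-0.003,0],-1],
    [[0,0,1],[0,-0.003,0],-1],
    [[0,0,1],[0,-0.003,0],0],
    [[0,0,1],[0,-0.003,0],1],
    [[0,0,1],[0,-0.003,0],1],
    [[0,0,1],[0,-0.003,0],1],
    [[0,0,1],[0,-0.003,0],1],
    [[0,0,1],[0,-0.003,0],1],
  ],
)

```text
t: 13.75
position: [0.6259, -0.1657, 0.0741]
tool_rot: [[-0.981, 0.17, -0.098], [0.196, 0.848, -0.492], [-0.001, -0.501, -0.865]]
force: [-1.5, 2.6, 5.9]
width: 0.0627
```

step_arm(
  targets=[
    [[0,0,-0.5],[0,0,0],1],
    [[0,0,-2],[0,0,0],1],
    [[0,0,-4],[0,0,0],1],
    [[0,0,-6],[0,0,0],1],
    [[0,0,-8],[0,0,0],1],
    [[0,0,-10],[0,0,0],1],
    [[0,0,-10],[0,0,0],1],
    [[0,0,-10],[0,0,0],1],
  ],
)

```text
t: 14.55
position: [0.6352, -0.1165, 0.16]
tool_rot: [[-0.981, 0.169, -0.098], [0.196, 0.849, -0.491], [-0.0, -0.501, -0.865]]
force: [-0.4, 0.1, -3.2]
width: 0.0627
```

```bash
python3 - <<'E'
from h import *
s=st(); T=np.eye(4);T[:3,:3]=s['tool_rot'];T[:3,3]=s['position']; A=-T[:3,2]
im=read_camera('wrist'); m=camera_model('wrist'); cw=np.linalg.inv(T@m['mount'])
o=im.copy()
for P in flask(s['position']-.002*A,A,1):
    for q in proj(P,m,cw): cv2.circle(o,tuple(int(v) for v in q),1,(0,255,0),-1)
save('w6.png',o)
mid=np.array([.5306,.0172]); u=np.array([np.cos(YC),np.sin(YC)])
go([*(mid+u*.0275),.21],RC,s); go([*(mid+u*.0275),.135],RC,s)
E
```

```text
t 14.55 [ 0.6352 -0.1165  0.16  ] F [-0.4  0.1 -3.2] w 0.0627
shift cm [ 10.24   7.77 -10.27] rot [-0.521  -0.0776 -0.2895]
shift cm [10.24 11.53 -3.78] rot [-0.521  -0.0776 -0.2895]
```

View pics/w6.png

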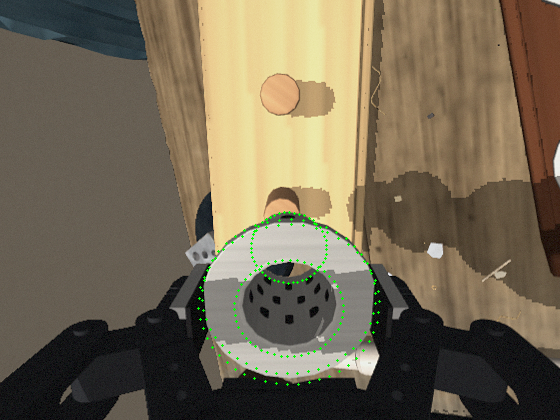

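step_arm(
  targets=[
    [[0.5,1,-3.5],[0,0,0],1],
    [[2.5,2.5,-7],[-0.1,-0.015,-0.056],1],
    [[5,4.5,-9.5],[-0.22,-0.033,-0.122],1],
    [[7.5,6.2,-10.2],[-0.33,-0.05,-0.183],1],
    [[9.5,7.3,-10.2],[-0.43,-0.064,-0.239],1],
    [[10.2,7.8,-10.2],[-0.521,-0.078,-0.29],1],
    [[10.2,9.8,-6.8],[-0.521,-0.078,-0.29],1],
    [[10.2,11.5,-3.8],[-0.521,-0.078,-0.29],1],
    [[10.2,11.5,-3.8],[-0.521,-0.078,-0.29],1],
    [[10.2,11.5,-3.8],[-0.521,-0.078,-0.29],1],
  ],
)

```text
t: 15.6
position: [0.558, 0.0187, 0.135]
tool_rot: [[-0.995, -0.098, -0.002], [-0.098, 0.995, -0.001], [0.002, -0.001, -1.0]]
force: [0.5, 0.3, -2.3]
width: 0.0628
```

```bash
python3 - <<'E'
from h import *
s=st(); T=np.eye(4);T[:3,:3]=s['tool_rot'];T[:3,3]=s['position']; A=-T[:3,2]; print(T)
im=read_camera('wrist'); m=camera_model('wrist'); cw=np.linalg.inv(T@m['mount'])
o=im.copy()
def dots(c,up,col):
  for P in flask(np.array(c),[0,0,1],up):
    for q in proj(P,m,cw):
      if (abs(q)<5000).all(): cv2.circle(o,tuple(int(v) for v in q),1,col,-1)
dots(s['position']-.002*A,1,(0,255,0)); dots([.4998,.0141,.04],0,(255,0,0)); dots([.616,.0256,.04],0,(0,0,255))
save('w7.png',o)
b=read_camera('top')[150:290,210:350]; save('top7.png',cv2.resize(b,None,fx=4,fy=4,interpolation=cv2.INTER_CUBIC))
for c in('top','scene'):
  read_camera(c) if c=='scene' else 0
  mm=camera_model(c); 
  for l,g in (('rack_tube_up_centre',[.4998,.0141,.04]),('packed_tube_up_centre',[.616,.0256,.04])):
    for d in masks_of(c,l):
      f,a,_=filled(d['pixels']); e=sil(g,[0,0,1],0,mm)
      if np.linalg.norm(f-e)<15: print(c,l,round(d['conf'],2),f,e,a)
mid=np.array([.5306,.0172]); u=np.array([np.cos(YC),np.sin(YC)])
go([*(mid+u*.0275),.042],RC,s)
E
```

```text
t 15.6 [0.558  0.0187 0.135 ] F [ 0.5  0.3 -2.3] w 0.0628
[[-0.9951 -0.0985 -0.0023  0.558 ]
 [-0.0985  0.9951 -0.0014  0.0187]
 [ 0.0024 -0.0012 -1.      0.135 ]
 [ 0.      0.      0.      1.    ]]
scene rack_tube_up_centre 0.57 [304.1092 246.9731] [304.7165 247.2681] 632.0
scene packed_tube_up_centre 0.89 [262.5829 228.6371] [262.6886 228.6588] 609.0
shift cm [-0.03  0.13  9.3 ] rot [-0.0012 -0.0024 -0.0008]
```

View pics/w7.png

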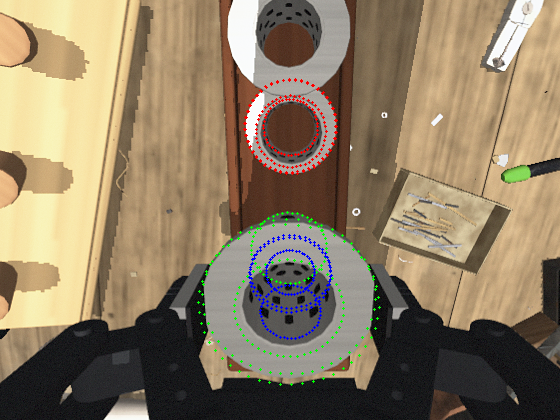

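step_arm(
  targets=[
    [[-0.05,0.1,1],[0,0,0],1],
    [[-0.05,0.1,2.5],[0,0,0],1],
    [[-0.05,0.1,4],[0,0,0],1],
    [[-0.05,0.1,5.5],[0,0,0],1],
    [[-0.05,0.1,7],[0,0,0],1],
    [[-0.05,0.1,7.8],[0,0,0],1],
    [[-0.05,0.1,8],[0,0,0],1],
    [[-0.05,0.1,8],[0,0,0],1],
  ],
)

```text
t: 16.75
position: [0.5587, 0.0203, 0.055]
tool_rot: [[-0.995, -0.099, -0.001], [-0.099, 0.995, -0.001], [0.001, -0.001, -1.0]]
force: [-0.6, 0.3, -2.9]
width: 0.0627
```

```bash
python3 - <<'E'
from h import *
s=st(); im=read_camera('wrist'); save('w8.png',im)
a=read_camera('scene')[190:290,200:370]; b=read_camera('top')[160:300,200:350]
a=cv2.resize(a,(680,400),interpolation=cv2.INTER_CUBIC); save('s8.png',a)
E
```

```text
t 16.75 [0.5587 0.0203 0.055 ] F [-0.6  0.3 -2.9] w 0.0627
```

View pics/w8.png

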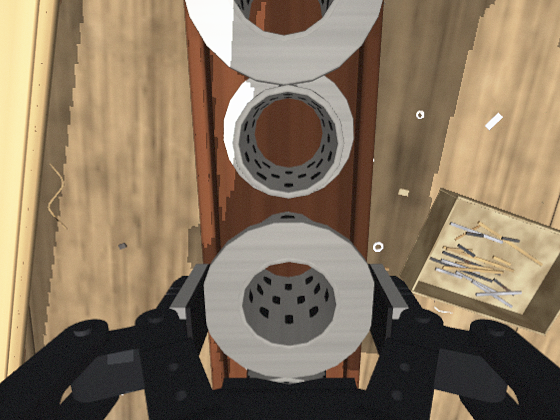

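step_arm(
  targets=[
    [[0,0,0.2],[0,0,0],1],
    [[0,0,0.4],[0,0,0],1],
    [[0,0,0.6],[0,0,0],1],
    [[0,0,0.8],[0,0,0],1],
    [[0,0,0.9],[0,0,0],1],
    [[0,0,0.9],[0,0,0],1],
  ],
)

```text
t: 17.5
position: [0.5586, 0.0203, 0.0459]
tool_rot: [[-0.995, -0.099, -0.001], [-0.099, 0.995, -0.001], [0.001, -0.001, -1.0]]
force: [-0.1, -0.1, -2.1]
width: 0.0624
```

step_arm(
  targets=[
    [[0,0,0.1],[0,0,0],1],
    [[0,0,0.2],[0,0,0],1],
    [[0,0,0.25],[0,0,0],1],
    [[0,0,0.25],[0,0,0],1],
  ],
)

```text
t: 17.9
position: [0.5597, 0.0203, 0.045]
tool_rot: [[-0.995, -0.099, 0.002], [-0.099, 0.995, 0.0], [-0.002, -0.0, -1.0]]
force: [-4.9, -1.0, 21.6]
width: 0.0627
```

step_arm(
  targets=[
    [[0,0,-0.1],[0,0,0],1],
    [[0,0,-0.1],[0,0,0],0.3],
    [[0,0,-0.1],[0,0,0],-1],
    [[0,0,-0.1],[0,0,0],-1],
    [[0,0,-0.1],[0,0,0],-1],
    [[0,0,-0.1],[0,0,0],-1],
    [[0,0,-3],[0,0,0],-1],
    [[0,0,-7],[0,0,0],-1],
    [[0,0,-11],[0,0,0],-1],
    [[0,0,-15],[0,0,0],-1],
  ],
)

```text
t: 18.9
position: [0.5585, 0.0203, 0.1951]
tool_rot: [[-0.995, -0.099, -0.001], [-0.099, 0.995, -0.001], [0.001, -0.001, -1.0]]
force: [1.4, 0.1, 0.5]
width: 0.0855
```

step_arm(
  targets=[
    [[0,4.5,-1],[0,0,0],-1],
    [[1,9,-2],[0,0,0],-1],
    [[1,13.5,-2],[0,0,0],-1],
    [[1,18,-2],[0,0,0],-1],
    [[1,22.5,-2],[0,0,0],-1],
    [[1,26,-2],[0,0,0],-1],
    [[1,26,-2],[0,0,0],-1],
  ],
)

```text
t: 19.6
position: [0.5213, 0.2837, 0.213]
tool_rot: [[-0.994, -0.106, -0.001], [-0.106, 0.994, 0.001], [0.001, 0.001, -1.0]]
force: [0.9, -0.4, 0.1]
width: 0.0857
```

```bash
python3 - <<'E'
from h import *
st(); a=read_camera('scene')[150:300,180:380]; b=read_camera('top')
m=camera_model('top')
save('f.png',np.hstack([cv2.resize(a,(500,375),interpolation=cv2.INTER_CUBIC),cv2.resize(b[155:295,220:320],(268,375),interpolation=cv2.INTER_CUBIC)]))
exp={'packed_tube_up_centre':[([.616,.0256],0),([.4998,.0141],0)],'packed_flange_up_centre':[([.4455,.0088],1),([.5588,.0203],1)]}
for c in('scene','top'):
  m=camera_model(c)
  for l,E in exp.items():
    fs=[filled(d['pixels'])[0] for d in masks_of(c,l)]
    for g,up in E:
      e=sil([*g,.04],[0,0,1],up,m); n=[f for f in fs if np.linalg.norm(f-e)<12]
      if n: print(c,l,g,'obs-exp px',n[0]-e)
E
```

```text
t 19.6 [0.5213 0.2837 0.213 ] F [ 0.9 -0.4  0.1] w 0.0857
scene packed_tube_up_centre [0.616, 0.0256] obs-exp px [-1.2256  0.0486]
scene packed_flange_up_centre [0.4455, 0.0088] obs-exp px [-0.6894  0.1938]
top packed_tube_up_centre [0.616, 0.0256] obs-exp px [ 0.3892 -1.4661]
top packed_flange_up_centre [0.4455, 0.0088] obs-exp px [0.6161 0.1989]
```

View pics/f.png

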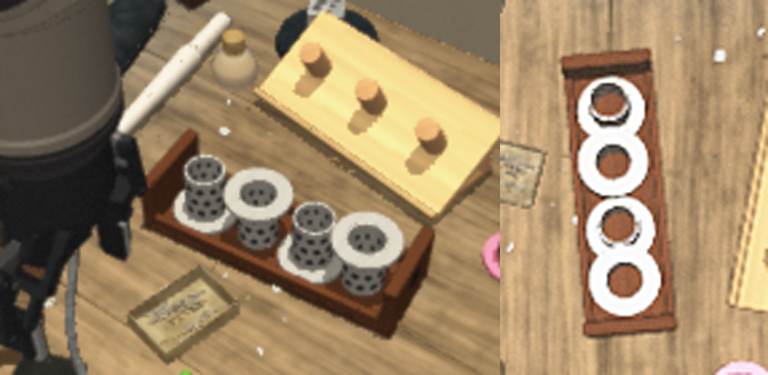

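The picture shows all four flasks in one row, alternating and standing upright, with the three dowels empty (scene crop at 312, 368 and 429 px). The gripper is clear of them.

```bash
python3 -c "
from h import *
job.job_done(); st()"
```

```text
the job is handed in; nothing more can be done
the job is handed in; nothing more can be done
```

Both grey flasks from the rack are now packed in the cradle, and I handed the job in at about 20 s of the 54 s allowed.

- **Tube-up flask:** I lifted it off the near dowel along its lean and lowered it in the middle of the trough. I then slid it about 29 mm until its flange was under the packed flange-up flask's, and released it once the wrist force showed it on the floor.
- **Flange-up flask:** I gripped it across its rim on the far dowel and lowered it into the gap left. It met the floor within about 2 mm of the expected height before I let go.

**Final check:** The last scene and top pictures show the four flasks in one row, flange down and flange up by turns, looking level, with the dowels empty and the gripper clear.
- The networks found only the two originally packed flasks in those pictures, each within about 1.5 px (roughly 3 to 4 mm) of where I had placed them. I checked the two I moved by eye only.
- The largest wrist force I read was about 22 N. I read it only at the end of each move.
- I made no specific check on the bystanders. The arm was never sent near the cutters or punches, and no unexpected force showed.

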